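# Dock the column and lock it with the eccentric

### The job

Seat the chromatography column in the port of its dock and lock it there: swing the upright-handled lever of the eccentric all the way round to its open stop so that the low side of the cam faces the carriage's roller, push the carriage forward until it is fully home and the column's nose is in the port block, then swing the lever all the way back to its closed stop so that the eccentric stands behind the roller. It only takes pushing with the fingertips: pick nothing up, leave the column lying in its V supports and do not disturb the other things on the bench.

Things in the scene. Friction and masses are not known exactly. Their poses are not given: they have to be found in the camera images.
- dock: fixed column dock: flat aluminium bed 10 mm thick with a rail. Origin on the bench under the rail, level with the cam pivot; x = forward along the rail to the port block, y = left, z = up. Bed x -72 to +146, y -34 to +34 mm; an ear on the right, x -46 to +46, y -119 to -31 mm, carries the eccentric. A thin capillary lies behind and left of the port block, to x +180, y +76 mm
- carriage (a joint): travel of the aluminium carriage in m: 0 = parked (as found), 0.051 = fully home at its stop; grows forward (dock +x). 2.5 N of friction; stays where left. Its upright roller, 12 mm across, at the right (dock y -58, z 13 to 24 mm) is at dock x = -29 mm + travel. Lever closed, the cam's high side stops the roller after 8 to 10 mm; with the carriage home it stands just behind the roller
- push_face (a point): middle of the rear face (towards the robot) of the carriage's upright push plate, 55 mm above the bench; moves with the carriage; axes as the dock. The plate is 60 mm wide along dock y, 10 mm thick, from z 24 to 68 mm, square to dock x. Nothing stands behind it. Parked it is at dock x -70, y 0 mm
- cam (a joint): angle of eccentric and lever in rad: 0 = closed stop (high side to the carriage; lever back towards the robot, 200 deg counter-clockwise from dock x), 2.618 = open stop (low side to the carriage; lever forward, 350 deg). Grows counter-clockwise from above: the lever swings from the rear round the right side to the front. The roller passes from about 1.9 rad up. Friction 0.2 N m; stays where left
- cam_pivot (a point): the cam's upright pivot axis, 36 mm above the bench; dock x 0, y -79 mm. The eccentric disc below it is 36 mm across, 11 mm thick, its centre 10 mm off the pivot
- handle (a point): middle of the upright round black handle on the lever's end, 57 mm above the bench, 80 mm from the pivot; 14 mm across, from z 35 to 79 mm. The flat lever below it is 12 mm wide, top at z 34 mm (40 mm over the pivot). Moves with the lever; pushing it takes about 2.5 N
- column_nose (a point): tip of the front end of the column (beige end nuts, pale barrel), on its axis, 48 mm above the bench as it lies; the column is 131 mm long along the rail, 19 mm across, tapering over its last 19 mm; loose in two V supports on the carriage, its tail within 5 mm of the push plate
- port_mouth (a point): centre of the mouth of the port bore, on the near face of the steel port block, 48 mm above the bench, dock x +92.5, y 0 mm; bore 22 mm across, 31 mm deep along dock +x. Axes as the dock. The block is 50 mm long, 56 mm wide, 70 mm high; a round pressure gauge on it reaches z 112 mm
- union: bystander: chain of small couplings, 22x118x11 mm, lying left of the dock; origin under its centre
- spanner: bystander: flat spanner, 38x142x5 mm, lying left of the dock; origin under its centre
- tweezers: bystander: tweezers, 22x110x8 mm, lying right of the dock's near end; origin under its centre
- vial_a: bystander: amber screw vial, 23 mm across, 73 mm tall, standing left of the port block; origin under its centre
- vial_b: bystander: amber screw vial, 24 mm across, 73 mm tall, standing outside the lever's swing; origin under its centre
- tape_roll: bystander: roll of tape, 98 mm across, 25 mm high, far right; origin under its centre
- marker: bystander: marker pen, 17x135x16 mm, near right; origin under its centre
- screwdriver: bystander: screwdriver, 53x169x22 mm, near left; origin under its centre
- beaker_small: bystander: small beaker, 59 mm across, 64 mm tall, far left; origin under its centre
There are look-alikes about, which are no part of the job. What is shaped like the part that bears column_nose but pink is not meant.

How it is judged:
By the outcome, as a careful person would: the job done as asked, in the order asked, and still so for the second after the job is handed in, with the robot touching nothing.
It also fails if it takes over 69 s, if anything falls off the work surface, if the arm or the gripper's body presses on something with over 40 N, if the wrist force passes 120 N, or if a joint passes its speed limit or range.

### The arm

A 7-joint arm with a two-finger parallel gripper is mounted at the origin on a cart in front of the work surface, level with it; the furniture and walls round the work are solid. World frame = base frame: x ahead of the robot, y to its left, z up, the work surface at z = 0. Lengths are in m, angles in rad, forces in N, time in s.
With the tool pointing down it reaches from about 0.425 to 0.975 m from the base axis. Payload 16.7 kg.
Tool frame: the origin (TCP) lies midway between the tips of the shut fingers; the grasp point (between the pads) lies 19 mm behind it; x points along the fingers, z is the direction in which the jaws open and shut, and the axes are right-handed (so a half turn about x gives the same grasp; the last joint's range is limited). The gripper opens to 85 mm and grips with 20 to 120 N. Pads are 22 mm wide; open, the fingers measure 114 mm over their backs; the gripper's body (76 mm by 85 mm) begins 54 mm behind the grasp point. The pads swing forward as they close: fully open they stand 13 mm farther back than shut.
Start: joints at [-1.375, 0.426, 0.074, 1.606, -0.034, 1.111, -0.067], TCP at [0.228, 0.635, 0.231] pointing down, gripper open.
Joint ranges: [-2.85, 2.85], [-0.5, 2.14], [-1.23, 1.37], [0.21, 2.46], [-1.02, 4.16], [0.16, 2.05], [-2.73, 2.73]. Speed limits (rad/s): [1.89, 1.89, 2.39, 2.39, 3.01, 3.01, 3.01].

### API

Orientations are given as [roll, pitch, yaw] about the fixed x, y, z axes, in that order (R = Rz(yaw) Ry(pitch) Rx(roll)).
In Python, from plant import manip gives the robot as it stands.
- The arm moves only by the tool servo_tool, never from a script. Its argument "rows" is a list of rows, each an object of numbers: "wx", "wy", "wz": the turn, a rotation vector about the tool's x, y, z in rad; "tx", "ty", "tz": the shift along the tool's x, y, z in mm; "jaw": the gripper's target within -1 to 1 (shut at 1, half-way at 0, fully open at -1). In form: [{"wx": .., "wy": .., "wz": .., "tx": .., "ty": .., "tz": .., "jaw": ..}, ...]. A call has 1 to 10 rows; each row shifts and turns the commanded pose from where the row before left it, along the tool's axes as they then stand; what a row does not reach is not made up. A row lasts 1/10 s, in which the tool goes at most 50 mm and 8.59 degrees, less where a joint would pass 70% of its speed; a pose out of reach is approached as far as the arm can. A call with a gripper value outside its range is refused whole. The fingers move at their own pace and stop on an object; the grip force is fixed at half the most. Time passes only in rows, so rows that do not move let the fingers close. It gives the time, the measured TCP pose, the force and the opening at its end, in the units of the state.
- manip.get_obs(): the state, without advancing time (a new reading comes with each control period).
- manip.grab_frame(name): name is "scene" or "top" or "wrist"; returns a dict with "image" (400x640x3 uint8, blue, green, red), "intrinsics" (3x3 intrinsics, pixels), "view" (4x4, takes a point from world to camera coordinates). Camera axes: x right, y down, z forward; pixel columns grow to the right and rows downward; lengths in m; the calibration is good to about 2 mm. A picture is of the moment at which its call begins. There is no depth.
- manip.job_done(): hands the job in, once; it reports no verdict.
Trained networks look in a picture, given as the dict that the camera call returned (one of the last four; its "shot" number tells which), for a name from the list of things; names that differ only in an ending like _2 or _b are one class to them, and where a whole thing is asked for, a point or a joint stands for the part that bears it (a point fixed in the world has none). Each returns a list of dicts, best first, with "conf" (0 to 1); they miss things now and then, are a little off and sometimes report something else, mostly with a low value. They report only what shows in the picture. A call takes as long as a camera call. They do not tell look-alikes from the thing itself.
- manip.cut_out(query, picture): "region" (400x640 bool, what is visible of it) and "point" ([row, column] in pixels, amid what is visible of it).
The state is a dict: "time": time; "joint_positions": joint angles; "joint_vel": joint speeds; "tau": joint torques, N m; "position": TCP position; "orientation": TCP orientation; "force": force on the tool from outside, world axes, zero at the start; "torque": the same for the moment, N m; "gripper_width": finger opening in m.
Only numpy, scipy, OpenCV 4.12 (cv2) and the standard library are available. Lean on these libraries where they do the work, as an engineer would, in place of code of your own. Each camera call takes 0.05 s, during which the arm holds its last target. There are 200 camera calls.

## Working session

There is one attempt and no reset: what is moved stays moved. The work goes in short steps, Python scripts to look and compute and a tool call to move; the robot and the scene stay as the last step left them, time stands still between calls to the robot, and variables do not carry over. Pictures are saved under pics/ and viewed, on a budget of 10 in all, crops included, one or two more only if the job needs it, and the job is handed in when it is done.

Besides the shell and the picture viewer there is one more tool, called after "Emit:" as name(argument=value, ...), one argument or row to a line, values as JSON. servo_tool: Moves the arm, as the interface text tells. Its arguments: {"type":"object","properties":{"rows":{"type":"array","items":{"type":"object","properties":{"wx":{"type":"number"},"wy":{"type":"number"},"wz":{"type":"number"},"tx":{"type":"number"},"ty":{"type":"number"},"tz":{"type":"number"},"jaw":{"type":"number"}}}}},"required":["rows"]}

```bash
mkdir -p pics; ls
cat > h.py <<'E'
import numpy as np,cv2
from plant import manip
def ray(f,rc):
    K=np.array(f["intrinsics"]);V=np.array(f["view"])
    d=V[:3,:3].T@np.linalg.solve(K,[rc[1],rc[0],1.]);o=-V[:3,:3].T@V[:3,3];return o,d
def at(f,rc,z):
    o,d=ray(f,rc);return (o+d*(z-o[2])/d[2])
def proj(f,p):
    K=np.array(f["intrinsics"]);V=np.array(f["view"]);q=K@(V[:3,:3]@np.array(p)+V[:3,3]);return q[:2]/q[2]
E
python3 - <<'E'
from h import *
o=manip.get_obs();print({k:np.round(o[k],3) for k in o})
for n in("top","scene"):
    f=manip.grab_frame(n);cv2.imwrite(f"pics/{n}0.png",f["image"])
    print(n,ray(f,(200,320)))
    for q,z in(("handle",.057),("push_face",.055),("column_nose",.048),("port_mouth",.048),("dock",.01),("cam",.034),("vial_b",.036)):
        for r in manip.cut_out(q,f)[:4]: print(q,round(r["conf"],2),np.round(r["point"]),np.round(at(f,r["point"],z),3),r["region"].sum())
E
```

```text
pics
{'time': np.float64(0.0), 'joint_positions': array([-1.376,  0.427,  0.074,  1.607, -0.034,  1.111, -0.067]), 'joint_vel': array([-0.   ,  0.   , -0.   ,  0.001, -0.001, -0.   ,  0.001]), 'tau': array([-4.0000e-03, -9.4981e+01,  3.7590e+00, -4.6355e+01,  1.9000e-02,
        1.0000e-02, -0.0000e+00]), 'position': array([0.228, 0.635, 0.231]), 'orientation': array([-3.048,  1.57 , -1.822]), 'force': array([ 0.716,  0.273, -0.766]), 'torque': array([-0.01 , -0.021,  0.003]), 'gripper_width': np.float64(0.085)}
top (array([ 3.55519110e-01, -3.70833555e-04,  1.11028717e+00]), array([ 0.18798512,  0.02461406, -0.98201803]))
handle 0.6 [212. 358.] [ 0.524 -0.087  0.057] 198
handle 0.22 [204. 336.] [ 0.547 -0.022  0.057] 2346
push_face 0.4 [207. 333.] [ 0.537 -0.012  0.055] 213
column_nose 0.71 [215. 362.] [ 0.517 -0.097  0.048] 255
column_nose 0.67 [207. 250.] [0.532 0.232 0.048] 230
column_nose 0.66 [211. 331.] [ 0.527 -0.008  0.048] 191
port_mouth 0.94 [204. 340.] [ 0.55  -0.032  0.048] 2132
dock 0.66 [204. 339.] [ 0.555 -0.03   0.01 ] 2347
cam 0.71 [210. 364.] [ 0.533 -0.104  0.034] 225
vial_b 0.42 [178. 404.] [ 0.636 -0.226  0.036] 94
scene (array([0.17429083, 0.74159007, 1.11168477]), array([ 0.27252864, -0.56273403, -0.78048165]))
handle 0.57 [188. 334.] [ 0.524 -0.086  0.057] 257
push_face 0.69 [211. 330.] [0.496 0.008 0.055] 475
column_nose 0.73 [203. 323.] [ 0.532 -0.02   0.048] 184
column_nose 0.61 [273. 283.] [0.525 0.264 0.048] 202
port_mouth 0.78 [203. 320.] [ 0.541 -0.016  0.048] 1845
dock 0.8 [199. 320.] [ 0.563 -0.056  0.01 ] 1833
dock 0.57 [221. 278.] [0.644 0.084 0.01 ] 121
vial_b 0.63 [219. 279.] [0.636 0.092 0.036] 130
vial_b 0.41 [158. 316.] [ 0.647 -0.206  0.036] 71
vial_b 0.38 [204. 317.] [ 0.551 -0.016  0.036] 1995
```

Run:
```python
import cv2,numpy as np
a=cv2.imread("pics/top0.png")[130:280,220:440];b=cv2.imread("pics/scene0.png")[130:290,240:400]
a=cv2.resize(a,(800,545),interpolation=cv2.INTER_CUBIC)
cv2.imwrite("pics/top_crop.png",a)
cv2.imwrite("pics/scene_crop.png",cv2.resize(b,(600,600),interpolation=cv2.INTER_CUBIC))
```

```text
(no output)
```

View pics/top_crop.png

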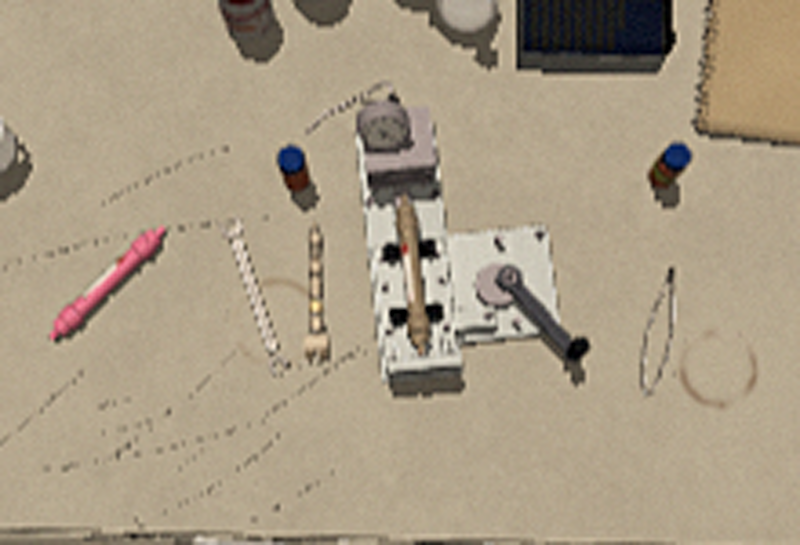

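View pics/scene_crop.png

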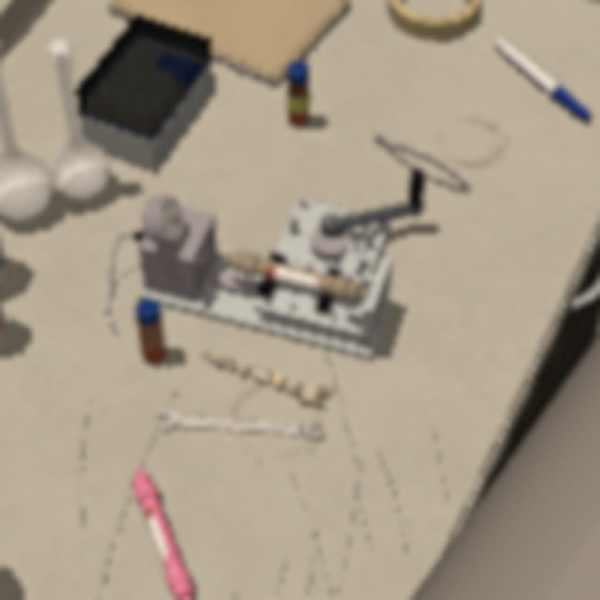

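Top crop: real column (beige, pale barrel) at crop (412,275), full-frame (333,206). The pink look-alike is at crop (110,283), full-frame (250,208), and the beige union chain at crop (317,295). There is only one lever, with its pivot at crop (508,277) and handle top at (577,345). The push plate is at (425,375), the port block at (395,155), and vial_b at (670,165), outside the swing. I choose the beige column on the dock.

Run:
```python
from h import *
f=manip.grab_frame("top")
c=lambda u,v:(130+v/3.636,220+u/3.636)
for n,u,v,z in(("pivot",508,275,.04),("handletop",577,343,.079),("platetopL",386,378,.068),("platetopR",464,372,.068),("earFR",548,228,.01),("earRR",560,335,.01),("blockTopFL",362,108,.07),("nose",403,200,.048),("tail",422,350,.048)):
    print(n,np.round(at(f,c(u,v),z),4))
f=manip.grab_frame("wrist");o,d=ray(f,(200,320));print(o,d,f["intrinsics"]);print(np.round(f["view"],3))
```

```text
pivot [ 0.5463 -0.0918  0.04  ]
handletop [ 0.487  -0.1426  0.079 ]
platetopL [0.4571 0.0054 0.068 ]
platetopR [ 0.4633 -0.0556  0.068 ]
earFR [ 0.5928 -0.1278  0.01  ]
earRR [ 0.5021 -0.138   0.01  ]
blockTopFL [0.6758 0.0305 0.07  ]
nose [ 0.6051 -0.0047  0.048 ]
tail [ 0.4822 -0.0228  0.048 ]
[0.15113808 0.6630669  0.37493888] [ 0.30387732 -0.11570754 -0.94573106] [[298.52568899   0.         321.70717649]
 [  0.         298.52568899 196.95270428]
 [  0.           0.           1.        ]]
[[ 0.339  0.941 -0.    -0.675]
 [ 0.893 -0.321  0.315 -0.04 ]
 [ 0.297 -0.107 -0.949  0.382]
 [ 0.     0.     0.     1.   ]]
```

```bash
cat >> h.py <<'E'
from scipy.spatial.transform import Rotation as Rn
def R(): return Rn.from_euler('xyz',manip.get_obs()["orientation"]).as_matrix()
def st():
    o=manip.get_obs();r=R();print("t",round(float(o["time"]),2),"p",np.round(o["position"],4),"zyaw",round(float(np.degrees(np.arctan2(r[1,2],r[0,2]))),1),"F",np.round(o["force"],1),"q",np.round(o["joint_positions"],2),"w",round(float(o["gripper_width"]),3));print(np.round(r,3))
def togo(p): print("tool mm to",p,np.round(1000*R().T@(np.array(p)-manip.get_obs()["position"]),1))
E
python3 - <<'E'
from h import *
st();togo([.45,.25,.23])
togo([.44,-.12,.23])
E
```

```text
t 0.9 p [0.2281 0.6352 0.2313] zyaw 70.2 F [0.2 1.5 0.1] q [-1.38  0.43  0.07  1.61 -0.03  1.11 -0.07] w 0.086
[[-0.    -0.941  0.338]
 [-0.     0.338  0.941]
 [-1.     0.    -0.   ]]
tool mm to [0.45, 0.25, 0.23] [   1.3 -339.  -287.6]
tool mm to [0.44, -0.12, 0.23] [   1.3 -454.7 -639.2]
```

Emit:
servo_tool(
  rows=[
    {"ty":-43,"tz":-20,"jaw":0},
    {"ty":-43,"tz":-20},
    {"ty":-43,"tz":-20},
    {"ty":-43,"tz":-20},
    {"ty":-42,"tz":-26},
    {"ty":-33,"tz":-36},
    {"ty":-28,"tz":-40},
    {"ty":-25,"tz":-42},
    {"ty":-20,"tz":-44},
    {"ty":-19,"tz":-44},
  ],
)

```text
invalid input
```

Emit:
servo_tool(
  rows=[
    {"ty":-17,"tz":-45,"wx":0},
    {"ty":-17,"tz":-45},
    {"ty":-17,"tz":-45},
    {"ty":-17,"tz":-45},
    {"ty":-17,"tz":-45},
    {"ty":-17,"tz":-45},
    {"ty":-17,"tz":-45},
    {"ty":-17,"tz":-45},
    {"wx":0.14},
    {"wx":0.14},
  ],
)

```text
invalid input
```

Emit:
servo_tool(
  rows=[
    {"wx":0.14,"jaw":0},
    {"wx":0.14},
    {"wx":0.14},
    {"wx":0.14},
    {"wx":0.14},
    {"wx":0.14},
    {"wx":0.14},
    {"wx":0.14},
    {"wx":0.14},
    {"wx":0.14},
  ],
)

```text
invalid input
```

Run:
```python
from h import *
st();togo([.487,-.143,.23])
```

```text
t 0.9 p [0.2281 0.6352 0.2313] zyaw 70.2 F [0.2 1.5 0.1] q [-1.38  0.43  0.07  1.61 -0.03  1.11 -0.07] w 0.086
[[-0.    -0.941  0.338]
 [-0.     0.338  0.941]
 [-1.     0.    -0.   ]]
tool mm to [0.487, -0.143, 0.23] [   1.3 -506.7 -644.9]
```

Emit:
servo_tool(
  rows=[
    {"wx":0,"wy":0,"wz":0,"tx":0,"ty":-43,"tz":-20,"jaw":0},
    {"wx":0,"wy":0,"wz":0,"tx":0,"ty":-43,"tz":-20,"jaw":0},
    {"wx":0,"wy":0,"wz":0,"tx":0,"ty":-43,"tz":-20,"jaw":0},
    {"wx":0,"wy":0,"wz":0,"tx":0,"ty":-43,"tz":-20,"jaw":0},
    {"wx":0,"wy":0,"wz":0,"tx":0,"ty":-42,"tz":-26,"jaw":0},
    {"wx":0,"wy":0,"wz":0,"tx":0,"ty":-33,"tz":-36,"jaw":0},
    {"wx":0,"wy":0,"wz":0,"tx":0,"ty":-28,"tz":-40,"jaw":0},
    {"wx":0,"wy":0,"wz":0,"tx":0,"ty":-25,"tz":-42,"jaw":0},
    {"wx":0,"wy":0,"wz":0,"tx":0,"ty":-20,"tz":-44,"jaw":0},
    {"wx":0,"wy":0,"wz":0,"tx":0,"ty":-19,"tz":-44,"jaw":0},
  ],
)

```text
time: 1.9
position: [0.4418, 0.225, 0.2314]
orientation: [-0.415, 1.57, 0.811]
force: [0.4, 0.2, 0.3]
gripper_width: 0.0428
```

Emit:
servo_tool(
  rows=[
    {"wx":0,"wy":0,"wz":0,"tx":0,"ty":-17,"tz":-45,"jaw":0},
    {"wx":0,"wy":0,"wz":0,"tx":0,"ty":-17,"tz":-45,"jaw":0},
    {"wx":0,"wy":0,"wz":0,"tx":0,"ty":-17,"tz":-45,"jaw":0},
    {"wx":0,"wy":0,"wz":0,"tx":0,"ty":-17,"tz":-45,"jaw":0},
    {"wx":0,"wy":0,"wz":0,"tx":0,"ty":-17,"tz":-45,"jaw":0},
    {"wx":0,"wy":0,"wz":0,"tx":0,"ty":-17,"tz":-45,"jaw":0},
    {"wx":0,"wy":0,"wz":0,"tx":0,"ty":-17,"tz":-45,"jaw":0},
    {"wx":0.14,"wy":0,"wz":0,"tx":0,"ty":0,"tz":0,"jaw":0},
    {"wx":0.14,"wy":0,"wz":0,"tx":0,"ty":0,"tz":0,"jaw":0},
    {"wx":0.14,"wy":0,"wz":0,"tx":0,"ty":0,"tz":0,"jaw":0},
  ],
)

```text
time: 2.9
position: [0.4472, -0.1101, 0.2315]
orientation: [-0.445, 1.571, 0.354]
force: [0.6, 0.3, 0.3]
gripper_width: 0.0428
```

Emit:
servo_tool(
  rows=[
    {"wx":0.14,"wy":0,"wz":0,"tx":0,"ty":0,"tz":0,"jaw":0},
    {"wx":0.14,"wy":0,"wz":0,"tx":0,"ty":0,"tz":0,"jaw":0},
    {"wx":0.14,"wy":0,"wz":0,"tx":0,"ty":0,"tz":0,"jaw":0},
    {"wx":0.14,"wy":0,"wz":0,"tx":0,"ty":0,"tz":0,"jaw":0},
    {"wx":0.14,"wy":0,"wz":0,"tx":0,"ty":0,"tz":0,"jaw":0},
    {"wx":0.14,"wy":0,"wz":0,"tx":0,"ty":0,"tz":0,"jaw":0},
    {"wx":0.14,"wy":0,"wz":0,"tx":0,"ty":0,"tz":0,"jaw":0},
    {"wx":0.14,"wy":0,"wz":0,"tx":0,"ty":0,"tz":0,"jaw":0},
    {"wx":0.14,"wy":0,"wz":0,"tx":0,"ty":0,"tz":0,"jaw":0},
    {"wx":0.14,"wy":0,"wz":0,"tx":0,"ty":0,"tz":0,"jaw":0},
  ],
)

```text
time: 3.9
position: [0.4473, -0.1097, 0.2315]
orientation: [1.068, 1.57, 0.468]
force: [-0.6, 0.1, -0.6]
gripper_width: 0.043
```

Run:
```python
from h import *
st();togo([.487,-.143,.23])
f=manip.grab_frame("wrist");cv2.imwrite("pics/w1.png",f["image"])
for q,z in(("handle",.057),("push_face",.055),("cam",.034)):
    for r in manip.cut_out(q,f)[:2]: print(q,round(r["conf"],2),np.round(r["point"]),np.round(at(f,r["point"],z),3),r["region"].sum())
import pickle;pickle.dump(f,open("w1.pkl","wb"))
```

```text
t 3.9 p [ 0.4473 -0.1097  0.2315] zyaw -34.4 F [-0.6  0.1 -0.6] q [-0.53  0.06  0.67  2.1  -0.04  1.   -0.44] w 0.043
[[ 0.     0.564  0.825]
 [ 0.     0.825 -0.564]
 [-1.     0.     0.   ]]
tool mm to [0.487, -0.143, 0.23] [ 1.5 -5.1 51.6]
handle 0.63 [ 40. 348.] [ 0.543 -0.013  0.057] 2030
handle 0.58 [118. 377.] [ 0.528 -0.091  0.057] 1852
push_face 0.9 [ 67. 334.] [ 0.519 -0.025  0.055] 5635
cam 0.58 [118. 378.] [ 0.532 -0.095  0.034] 1843
cam 0.27 [ 82. 364.] [ 0.539 -0.055  0.034] 13640
```

View pics/w1.png

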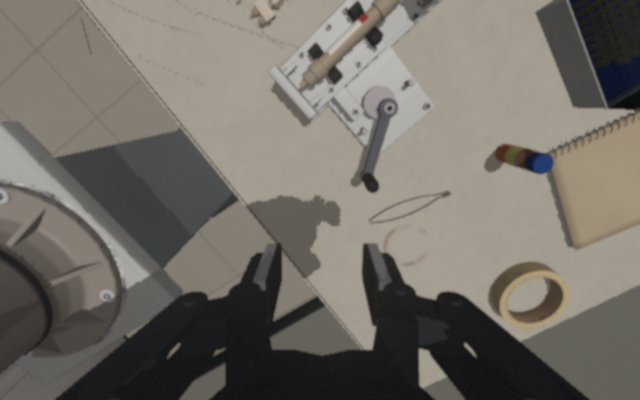

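Wrist view: the lever pivot is at pixel (388,107), the handle at (371,184), the push plate's top edge from (275,70) to (314,116), and vial_b well clear at (525,160).

Run:
```python
from h import *
import pickle;f=pickle.load(open("w1.pkl","rb"))
for n,u,v,z in(("pivot",388,107,.04),("htop",372.5,186,.079),("hbase",368,178,.036),("plL",275,70,.068),("plR",314,116,.068),("earFR",434,105,.01),("earRR",360,150,.01),("tail",305,84,.048),("colmid",345,46,.048),("vb",500,154,0)):
    print(n,np.round(at(f,(v,u),z),4))
P=at(f,(107,388),.04);H=at(f,(186,372.5),.079);d=H-P
print(np.degrees(np.arctan2(d[1],d[0])),np.hypot(d[0],d[1]))
im=cv2.resize(f["image"][0:220,220:460],(720,660));cv2.imwrite("pics/w1c.png",im[:600])
```

```text
pivot [ 0.5459 -0.0905  0.04  ]
htop [ 0.4868 -0.1434  0.079 ]
hbase [ 0.4867 -0.1467  0.036 ]
plL [0.4699 0.0033 0.068 ]
plR [ 0.4763 -0.0523  0.068 ]
earFR [ 0.5962 -0.1232  0.01  ]
earRR [ 0.4968 -0.119   0.01  ]
tail [ 0.4858 -0.0217  0.048 ]
colmid [ 0.5388 -0.0154  0.048 ]
vb [ 0.6403 -0.2254  0.    ]
-138.1638328396604 0.07934227098998849
```

View pics/w1c.png

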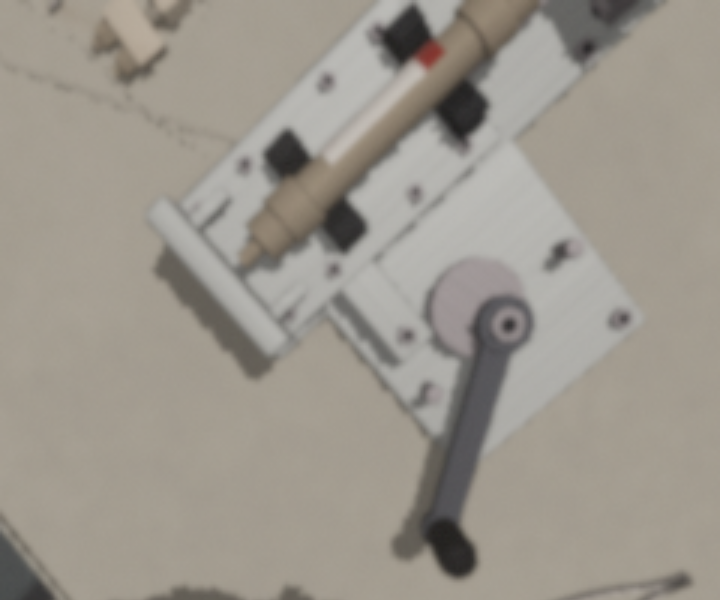

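Emit:
servo_tool(
  rows=[
    {"wx":0,"wy":0,"wz":0,"tx":0,"ty":-3,"tz":26,"jaw":0},
    {"wx":0,"wy":0,"wz":0,"tx":0,"ty":-3,"tz":26,"jaw":0},
    {"wx":0.12,"wy":0,"wz":0,"tx":0,"ty":0,"tz":0,"jaw":0},
    {"wx":0.12,"wy":0,"wz":0,"tx":0,"ty":0,"tz":0,"jaw":0},
    {"wx":0,"wy":0,"wz":0,"tx":31,"ty":0,"tz":0,"jaw":0},
    {"wx":0,"wy":0,"wz":0,"tx":31,"ty":0,"tz":0,"jaw":0},
    {"wx":0,"wy":0,"wz":0,"tx":31,"ty":0,"tz":0,"jaw":0},
    {"wx":0,"wy":0,"wz":0,"tx":31,"ty":0,"tz":0,"jaw":0},
    {"wx":0,"wy":0,"wz":0,"tx":0,"ty":0,"tz":0,"jaw":0},
    {"wx":0,"wy":0,"wz":0,"tx":0,"ty":0,"tz":0,"jaw":0},
  ],
)

```text
time: 5.1
position: [0.4869, -0.1442, 0.1078]
orientation: [-1.944, 1.57, -2.777]
force: [0.7, 0.2, 0.9]
gripper_width: 0.0429
```

Run:
```python
from h import *
st();togo([.4868,-.1445,.0455])
f=manip.grab_frame("wrist");cv2.imwrite("pics/w2.png",f["image"])
print(proj(f,[.4868,-.1445,.079]))
```

```text
t 5.1 p [ 0.4869 -0.1442  0.1078] zyaw -47.7 F [0.7 0.2 0.9] q [-0.37  0.37  0.65  2.12 -0.33  0.75 -0.35] w 0.043
[[-0.001  0.74   0.673]
 [-0.     0.673 -0.74 ]
 [-1.    -0.001 -0.   ]]
tool mm to [0.4868, -0.1445, 0.0455] [62.3 -0.2  0.2]
[323.3958542  232.41242265]
```

View pics/w2.png

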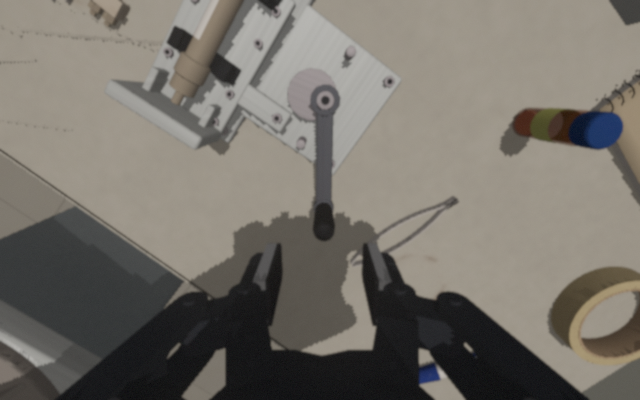

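The handle top at (323,228) is midway between the fingers and the lever is aligned with the tool. I'll descend and start the arc.

Emit:
servo_tool(
  rows=[
    {"wx":0,"wy":0,"wz":0,"tx":31,"ty":0,"tz":0,"jaw":0},
    {"wx":0,"wy":0,"wz":0,"tx":31,"ty":0,"tz":0,"jaw":0},
    {"wx":0,"wy":0,"wz":0,"tx":0,"ty":0,"tz":0,"jaw":0},
    {"wx":-0.06,"wy":0,"wz":0,"tx":0,"ty":0,"tz":4.8,"jaw":0},
    {"wx":-0.06,"wy":0,"wz":0,"tx":0,"ty":0,"tz":4.8,"jaw":0},
    {"wx":-0.06,"wy":0,"wz":0,"tx":0,"ty":0,"tz":4.8,"jaw":0},
    {"wx":-0.06,"wy":0,"wz":0,"tx":0,"ty":0,"tz":4.8,"jaw":0},
    {"wx":-0.06,"wy":0,"wz":0,"tx":0,"ty":0,"tz":4.8,"jaw":0},
    {"wx":-0.06,"wy":0,"wz":0,"tx":0,"ty":0,"tz":4.8,"jaw":0},
    {"wx":-0.06,"wy":0,"wz":0,"tx":0,"ty":0,"tz":4.8,"jaw":0},
  ],
)

```text
time: 6.15
position: [0.5145, -0.1642, 0.048]
orientation: [0.303, 1.569, -0.107]
force: [-1.8, 2.6, -0.6]
gripper_width: 0.0429
```

Emit:
servo_tool(
  rows=[
    {"wx":-0.08,"wy":0,"wz":0,"tx":0,"ty":0,"tz":6.4,"jaw":0},
    {"wx":-0.08,"wy":0,"wz":0,"tx":0,"ty":0,"tz":6.4,"jaw":0},
    {"wx":-0.08,"wy":0,"wz":0,"tx":0,"ty":0,"tz":6.4,"jaw":0},
    {"wx":-0.08,"wy":0,"wz":0,"tx":0,"ty":0,"tz":6.4,"jaw":0},
    {"wx":-0.08,"wy":0,"wz":0,"tx":0,"ty":0,"tz":6.4,"jaw":0},
    {"wx":-0.08,"wy":0,"wz":0,"tx":0,"ty":0,"tz":6.4,"jaw":0},
    {"wx":-0.08,"wy":0,"wz":0,"tx":0,"ty":0,"tz":6.4,"jaw":0},
    {"wx":-0.08,"wy":0,"wz":0,"tx":0,"ty":0,"tz":6.4,"jaw":0},
    {"wx":-0.08,"wy":0,"wz":0,"tx":0,"ty":0,"tz":6.4,"jaw":0},
    {"wx":-0.08,"wy":0,"wz":0,"tx":0,"ty":0,"tz":6.4,"jaw":0},
  ],
)

```text
time: 7.15
position: [0.5764, -0.1682, 0.0483]
orientation: [-1.389, 1.568, -1.0]
force: [-2.6, 0.3, -0.2]
gripper_width: 0.043
```

Run:
```python
from h import *
st();p=manip.get_obs()["position"][:2]-[.546,-.0905];print(np.hypot(*p),np.degrees(np.arctan2(p[1],p[0])))
```

```text
t 7.15 p [ 0.5764 -0.1682  0.0483] zyaw 22.3 F [-2.6  0.3 -0.2] q [-0.    0.54  0.23  1.93 -0.18  0.7   0.73] w 0.043
[[ 0.001 -0.38   0.925]
 [-0.002  0.925  0.38 ]
 [-1.    -0.002  0.   ]]
0.08344554706380666 -68.6067190559484
```

Emit:
servo_tool(
  rows=[
    {"wx":-0.1,"wy":0,"wz":0,"tx":0,"ty":0,"tz":8,"jaw":0},
    {"wx":-0.1,"wy":0,"wz":0,"tx":0,"ty":0,"tz":8,"jaw":0},
    {"wx":-0.1,"wy":0,"wz":0,"tx":0,"ty":0,"tz":8,"jaw":0},
    {"wx":-0.1,"wy":0,"wz":0,"tx":0,"ty":0,"tz":8,"jaw":0},
    {"wx":-0.1,"wy":0,"wz":0,"tx":0,"ty":0,"tz":8,"jaw":0},
    {"wx":-0.1,"wy":0,"wz":0,"tx":0,"ty":0,"tz":8,"jaw":0},
    {"wx":-0.1,"wy":0,"wz":0,"tx":0,"ty":0,"tz":8,"jaw":0},
    {"wx":-0.1,"wy":0,"wz":0,"tx":0,"ty":0,"tz":8,"jaw":0},
    {"wx":-0.1,"wy":0,"wz":0,"tx":0,"ty":0,"tz":8,"jaw":0},
    {"wx":-0.1,"wy":0,"wz":0,"tx":0,"ty":0,"tz":8,"jaw":0},
  ],
)

```text
time: 8.15
position: [0.628, -0.1121, 0.0484]
orientation: [-2.561, 1.566, -1.172]
force: [-2.4, -2.4, 0.3]
gripper_width: 0.0427
```

Emit:
servo_tool(
  rows=[
    {"wx":-0.04,"wy":0,"wz":0,"tx":0,"ty":0,"tz":3.2,"jaw":0},
    {"wx":-0.04,"wy":0,"wz":0,"tx":0,"ty":0,"tz":3.2,"jaw":0},
    {"wx":-0.04,"wy":0,"wz":0,"tx":0,"ty":0,"tz":3.2,"jaw":0},
    {"wx":-0.04,"wy":0,"wz":0,"tx":0,"ty":0,"tz":3.2,"jaw":0},
  ],
)

```text
time: 8.55
position: [0.6292, -0.0982, 0.0461]
orientation: [-2.312, 1.569, -0.764]
force: [0.7, -3.2, 1.6]
gripper_width: 0.0428
```

Run:
```python
from h import *
st();p=manip.get_obs()["position"][:2]-[.546,-.0905];print(np.hypot(*p),np.degrees(np.arctan2(p[1],p[0])))
```

```text
t 8.55 p [ 0.6292 -0.0982  0.0461] zyaw 88.7 F [ 0.7 -3.2  1.6] q [ 0.1   0.57 -0.07  1.83  0.06  0.74  1.55] w 0.043
[[ 0.001 -1.     0.023]
 [-0.001  0.023  1.   ]
 [-1.    -0.001 -0.001]]
0.08351039191397279 -5.318108337455983
```

Emit:
servo_tool(
  rows=[
    {"wx":-0.03,"wy":0,"wz":0,"tx":0,"ty":0,"tz":2.4,"jaw":0},
    {"wx":-0.03,"wy":0,"wz":0,"tx":0,"ty":0,"tz":2.4,"jaw":0},
    {"wx":-0.03,"wy":0,"wz":0,"tx":0,"ty":0,"tz":2.4,"jaw":0},
    {"wx":-0.03,"wy":0,"wz":0,"tx":0,"ty":0,"tz":2.4,"jaw":0},
  ],
)

```text
time: 8.95
position: [0.6286, -0.0881, 0.0453]
orientation: [-2.161, 1.571, -0.493]
force: [2.1, -2.3, 0.9]
gripper_width: 0.0429
```

Emit:
servo_tool(
  rows=[
    {"wx":0,"wy":0,"wz":0,"tx":0,"ty":0,"tz":2,"jaw":0},
    {"wx":0,"wy":0,"wz":0,"tx":0,"ty":0,"tz":2,"jaw":0},
    {"wx":0,"wy":0,"wz":0,"tx":0,"ty":0,"tz":2,"jaw":0},
  ],
)

```text
time: 9.25
position: [0.6279, -0.0821, 0.0452]
orientation: [1.521, 1.571, -3.096]
force: [2.2, -3.0, 0.4]
gripper_width: 0.0428
```

Still about 3 N, so the lever is not at its stop yet.

Emit:
servo_tool(
  rows=[
    {"wx":0,"wy":0,"wz":0,"tx":0,"ty":0,"tz":2,"jaw":0},
    {"wx":0,"wy":0,"wz":0,"tx":0,"ty":0,"tz":2,"jaw":0},
    {"wx":0,"wy":0,"wz":0,"tx":0,"ty":0,"tz":0,"jaw":0},
  ],
)

```text
time: 9.55
position: [0.6278, -0.0806, 0.0453]
orientation: [-2.964, 1.568, -1.3]
force: [5.8, -14.1, -3.1]
gripper_width: 0.0433
```

Emit:
servo_tool(
  rows=[
    {"wx":0,"wy":0,"wz":0,"tx":0,"ty":0,"tz":2,"jaw":0},
    {"wx":0,"wy":0,"wz":0,"tx":0,"ty":0,"tz":2,"jaw":0},
    {"wx":0,"wy":0,"wz":0,"tx":0,"ty":0,"tz":0,"jaw":0},
  ],
)

```text
time: 9.85
position: [0.6277, -0.08, 0.0454]
orientation: [-2.954, 1.565, -1.292]
force: [8.0, -29.5, -6.7]
gripper_width: 0.0426
```

Stop reached: 30 N with no further motion. I'll back off, rise and go behind the push plate.

Emit:
servo_tool(
  rows=[
    {"wx":0,"wy":0,"wz":0,"tx":0,"ty":0,"tz":-9,"jaw":0},
    {"wx":0,"wy":0,"wz":0,"tx":0,"ty":0,"tz":-9,"jaw":0},
    {"wx":0,"wy":0,"wz":0,"tx":-36,"ty":0,"tz":0,"jaw":0},
    {"wx":0,"wy":0,"wz":0,"tx":-36,"ty":0,"tz":0,"jaw":0},
    {"wx":0,"wy":0,"wz":0,"tx":-36,"ty":0,"tz":0,"jaw":0},
    {"wx":0,"wy":0,"wz":0,"tx":0,"ty":0,"tz":0,"jaw":0},
  ],
)

```text
time: 10.45
position: [0.6311, -0.0918, 0.1582]
orientation: [-1.655, 1.564, 0.011]
force: [0.9, -0.5, -0.2]
gripper_width: 0.0426
```

Run:
```python
from h import *
st();togo([.4416,-.023,.15])
f=manip.grab_frame("top");cv2.imwrite("pics/t2.png",cv2.resize(f["image"][150:260,290:420],(709,600),interpolation=cv2.INTER_CUBIC))
```

```text
t 10.45 p [ 0.6311 -0.0918  0.1582] zyaw 95.5 F [ 0.9 -0.5 -0.2] q [ 0.13  0.44 -0.11  1.76  0.06  0.94  1.66] w 0.043
[[ 0.006 -0.995 -0.095]
 [ 0.    -0.095  0.995]
 [-1.    -0.006 -0.001]]
tool mm to [0.4416, -0.023, 0.15] [  7.  182.1  86.6]
```

View pics/t2.png

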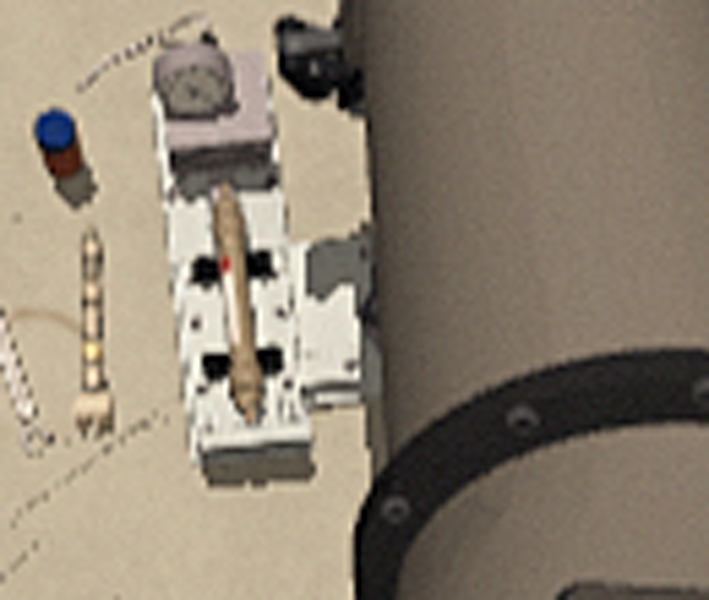

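The picture shows the carriage still parked and the column lying in its V supports; the arm hides the lever. Moving behind the plate now.

Emit:
servo_tool(
  rows=[
    {"wx":0,"wy":0,"wz":0,"tx":0,"ty":36,"tz":17,"jaw":1},
    {"wx":0,"wy":0,"wz":0,"tx":0,"ty":36,"tz":17,"jaw":1},
    {"wx":0,"wy":0,"wz":0,"tx":0,"ty":36,"tz":17,"jaw":1},
    {"wx":0,"wy":0,"wz":0,"tx":0,"ty":36,"tz":18,"jaw":1},
    {"wx":0,"wy":0,"wz":0,"tx":0,"ty":38,"tz":18,"jaw":1},
    {"wx":-0.02,"wy":0,"wz":0,"tx":0,"ty":0,"tz":0,"jaw":1},
    {"wx":0,"wy":0,"wz":0,"tx":0,"ty":0,"tz":0,"jaw":1},
  ],
)

```text
time: 11.2
position: [0.4386, -0.0225, 0.153]
orientation: [1.472, 1.57, -3.124]
force: [0.7, -0.0, 1.0]
gripper_width: -0.0002
```

Run:
```python
from h import *
st();togo([.4416,-.023,.05])
f=manip.grab_frame("wrist");cv2.imwrite("pics/w3.png",f["image"])
print(proj(f,[.4674,-.02,.068]))
f=manip.grab_frame("top");cv2.imwrite("pics/t3.png",cv2.resize(f["image"][150:260,290:420],(709,600),interpolation=cv2.INTER_CUBIC))
```

```text
t 11.2 p [ 0.4386 -0.0225  0.153 ] zyaw 96.7 F [ 0.7 -0.   1. ] q [ 0.06  0.15 -0.17  2.18  0.03  0.81  1.56] w -0.0
[[-0.001 -0.993 -0.116]
 [-0.    -0.116  0.993]
 [-1.     0.001  0.   ]]
tool mm to [0.4416, -0.023, 0.05] [103.   -3.   -0.9]
[320.17562133 236.02591887]
```

View pics/w3.png

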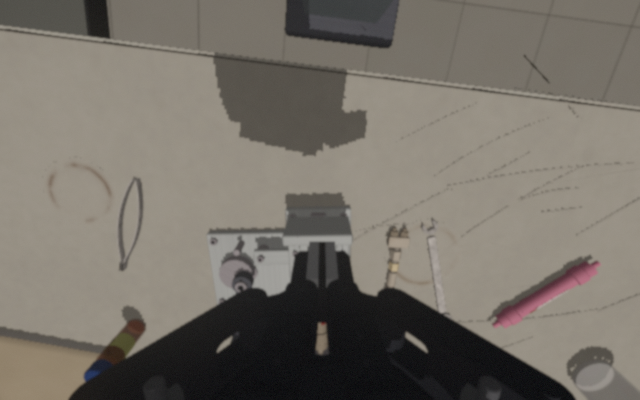

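Wrist view: fingers shut, directly over the line of the plate, and the plate centred at about (318,225). The pivot end of the cam is at (240,280). I'll take the plate's edges from a brightness profile.

Run:
```python
from h import *
im=cv2.cvtColor(cv2.imread("pics/w3.png"),6);print([(v,int(im[v,298:303].mean())) for v in range(186,262,2)])
f=manip.grab_frame("wrist")
for v in range(190,250,10):print(v,np.round(at(f,(v,300),.068),4),np.round(at(f,(v,300),.024),4))
```

```text
[(186, 143), (188, 143), (190, 144), (192, 138), (194, 107), (196, 85), (198, 84), (200, 84), (202, 83), (204, 84), (206, 81), (208, 81), (210, 87), (212, 90), (214, 90), (216, 85), (218, 78), (220, 76), (222, 77), (224, 77), (226, 76), (228, 76), (230, 77), (232, 77), (234, 86), (236, 128), (238, 156), (240, 159), (242, 158), (244, 153), (246, 148), (248, 151), (250, 133), (252, 65), (254, 33), (256, 32), (258, 32), (260, 32)]
190 [ 0.4302 -0.0411  0.068 ] [ 0.444  -0.0429  0.024 ]
200 [ 0.4387 -0.0403  0.068 ] [ 0.4541 -0.0419  0.024 ]
210 [ 0.4473 -0.0395  0.068 ] [ 0.4644 -0.041   0.024 ]
220 [ 0.4561 -0.0387  0.068 ] [ 0.4749 -0.04    0.024 ]
230 [ 0.4652 -0.0379  0.068 ] [ 0.4856 -0.039   0.024 ]
240 [ 0.4744 -0.037   0.068 ] [ 0.4967 -0.038   0.024 ]
```

Emit:
servo_tool(
  rows=[
    {"wx":0,"wy":0,"wz":0,"tx":34,"ty":0,"tz":0,"jaw":1},
    {"wx":0,"wy":0,"wz":0,"tx":34,"ty":0,"tz":0,"jaw":1},
    {"wx":0,"wy":0,"wz":0,"tx":34,"ty":0,"tz":0,"jaw":1},
    {"wx":0,"wy":0,"wz":0,"tx":0,"ty":0,"tz":0,"jaw":1},
    {"wx":0,"wy":0,"wz":0,"tx":0,"ty":-4,"tz":0,"jaw":1},
    {"wx":0,"wy":0,"wz":0,"tx":0,"ty":-4,"tz":0,"jaw":1},
    {"wx":0,"wy":0,"wz":0,"tx":0,"ty":-4,"tz":0,"jaw":1},
    {"wx":0,"wy":0,"wz":0,"tx":0,"ty":-4,"tz":0,"jaw":1},
    {"wx":0,"wy":0,"wz":0,"tx":0,"ty":-4,"tz":0,"jaw":1},
    {"wx":0,"wy":0,"wz":0,"tx":0,"ty":-4,"tz":0,"jaw":1},
  ],
)

```text
time: 12.35
position: [0.4635, -0.0201, 0.0516]
orientation: [2.84, 1.571, -1.758]
force: [-2.6, 0.4, 2.3]
gripper_width: -0.0004
```

Emit:
servo_tool(
  rows=[
    {"wx":0,"wy":0,"wz":0,"tx":0,"ty":-3,"tz":0,"jaw":1},
    {"wx":0,"wy":0,"wz":0,"tx":0,"ty":-3,"tz":0,"jaw":1},
    {"wx":0,"wy":0,"wz":0,"tx":0,"ty":-3,"tz":0,"jaw":1},
    {"wx":0,"wy":0,"wz":0,"tx":0,"ty":-3,"tz":0,"jaw":1},
    {"wx":0,"wy":0,"wz":0,"tx":0,"ty":-3,"tz":0,"jaw":1},
    {"wx":0,"wy":0,"wz":0,"tx":0,"ty":-3,"tz":0,"jaw":1},
  ],
)

```text
time: 12.95
position: [0.4813, -0.0179, 0.0513]
orientation: [1.195, 1.571, 2.882]
force: [-3.1, 1.7, 0.9]
gripper_width: -0.0
```

Emit:
servo_tool(
  rows=[
    {"wx":0,"wy":0,"wz":0,"tx":0,"ty":-2.5,"tz":0,"jaw":1},
    {"wx":0,"wy":0,"wz":0,"tx":0,"ty":-2.5,"tz":0,"jaw":1},
    {"wx":0,"wy":0,"wz":0,"tx":0,"ty":-2.5,"tz":0,"jaw":1},
    {"wx":0,"wy":0,"wz":0,"tx":0,"ty":-2.5,"tz":0,"jaw":1},
    {"wx":0,"wy":0,"wz":0,"tx":0,"ty":-2.5,"tz":0,"jaw":1},
    {"wx":0,"wy":0,"wz":0,"tx":0,"ty":-2.5,"tz":0,"jaw":1},
    {"wx":0,"wy":0,"wz":0,"tx":0,"ty":-2.5,"tz":0,"jaw":1},
    {"wx":0,"wy":0,"wz":0,"tx":0,"ty":-2.5,"tz":0,"jaw":1},
  ],
)

```text
time: 13.75
position: [0.5012, -0.0157, 0.0513]
orientation: [1.954, 1.571, -2.643]
force: [-2.5, 1.4, 0.7]
gripper_width: 0.0002
```

Emit:
servo_tool(
  rows=[
    {"wx":0,"wy":0,"wz":0,"tx":0,"ty":-2,"tz":0,"jaw":1},
    {"wx":0,"wy":0,"wz":0,"tx":0,"ty":-2,"tz":0,"jaw":1},
    {"wx":0,"wy":0,"wz":0,"tx":0,"ty":-2,"tz":0,"jaw":1},
  ],
)

```text
time: 14.05
position: [0.5068, -0.0151, 0.0513]
orientation: [1.619, 1.57, -2.978]
force: [-18.1, 0.9, 7.9]
gripper_width: -0.0002
```

Emit:
servo_tool(
  rows=[
    {"wx":0,"wy":0,"wz":0,"tx":0,"ty":-2,"tz":0,"jaw":1},
    {"wx":0,"wy":0,"wz":0,"tx":0,"ty":-2,"tz":0,"jaw":1},
  ],
)

```text
time: 14.25
position: [0.5068, -0.0152, 0.0506]
orientation: [1.605, 1.562, -2.992]
force: [-35.1, 0.4, 27.8]
gripper_width: -0.0001
```

Stop at full travel, about 50 mm. I'll back off and check.

Emit:
servo_tool(
  rows=[
    {"wx":0,"wy":0,"wz":0,"tx":0,"ty":10,"tz":0,"jaw":1},
    {"wx":0,"wy":0,"wz":0,"tx":0,"ty":15,"tz":0,"jaw":1},
    {"wx":0,"wy":0,"wz":0,"tx":-36,"ty":0,"tz":0,"jaw":0},
    {"wx":0,"wy":0,"wz":0,"tx":-36,"ty":0,"tz":0,"jaw":0},
    {"wx":0,"wy":0,"wz":0,"tx":-36,"ty":0,"tz":0,"jaw":0},
    {"wx":0,"wy":0,"wz":0,"tx":0,"ty":0,"tz":0,"jaw":0},
  ],
)

```text
time: 14.85
position: [0.4891, -0.0176, 0.164]
orientation: [-1.68, 1.563, 0.005]
force: [0.6, 0.4, -0.2]
gripper_width: 0.0426
```

Run:
```python
from h import *
st()
g=manip.grab_frame("wrist");f=manip.grab_frame("scene")
a=f["image"][165:240,270:370];a=cv2.resize(a,(800,600),interpolation=cv2.INTER_CUBIC)
cv2.imwrite("pics/s4.png",a);cv2.imwrite("pics/w4.png",g["image"])
# expected carriage/handle positions
ps={"pushtop":[.4674+.0506,-.0142,.068],"handleopen":[.546+.08*np.cos(np.radians(-3.4)),-.0905+.08*np.sin(np.radians(-3.4)),.079]}
for k,p in ps.items():
    u=proj(f,p);print(k,"scene crop",(u-[270,165])*8)
```

```text
t 14.85 p [ 0.4891 -0.0176  0.164 ] zyaw 96.6 F [ 0.6  0.4 -0.2] q [ 0.05  0.21 -0.17  2.08  0.05  0.85  1.54] w 0.043
[[ 0.008 -0.993 -0.114]
 [ 0.    -0.114  0.993]
 [-1.    -0.008 -0.001]]
pushtop scene crop [450.02357181 291.57028824]
handleopen scene crop [300.27826857  53.69368988]
```

View pics/s4.png

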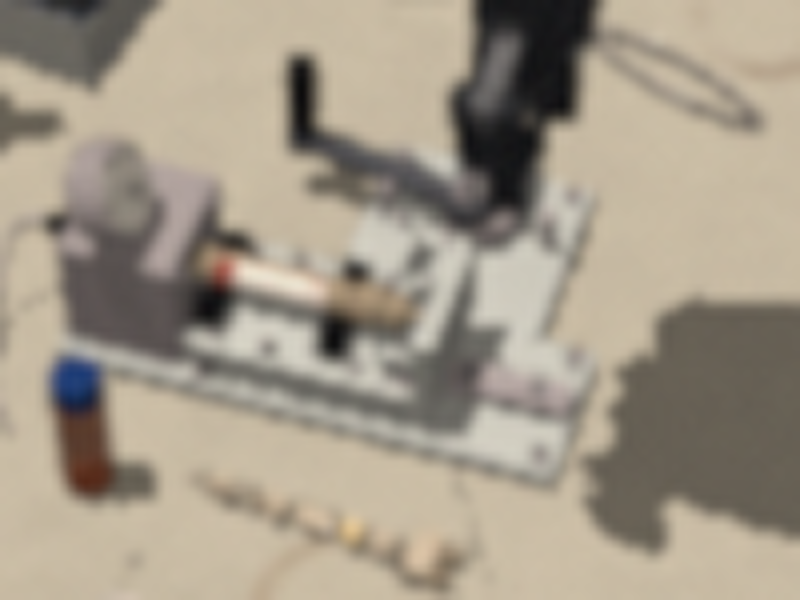

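The scene picture confirms it: the nose is in the port block at crop (205,260) and the carriage is home. The lever is at the open stop, with its handle top at (300,60) against a predicted (300,54). Going to the handle.

Run:
```python
from h import *
togo([.6259,-.0952,.164])
```

```text
tool mm to [0.6259, -0.0952, 0.164] [  -3.3 -129.1  -92.8]
```

Emit:
servo_tool(
  rows=[
    {"wx":0,"wy":0,"wz":0,"tx":0,"ty":-26,"tz":-18.5,"jaw":0},
    {"wx":0,"wy":0,"wz":0,"tx":0,"ty":-26,"tz":-18.5,"jaw":0},
    {"wx":0,"wy":0,"wz":0,"tx":0,"ty":-26,"tz":-18.5,"jaw":0},
    {"wx":0,"wy":0,"wz":0,"tx":0,"ty":-26,"tz":-18.5,"jaw":0},
    {"wx":0,"wy":0,"wz":0,"tx":0,"ty":-25,"tz":-19,"jaw":0},
    {"wx":0.09,"wy":0,"wz":0,"tx":0,"ty":0,"tz":0,"jaw":0},
    {"wx":0.09,"wy":0,"wz":0,"tx":0,"ty":0,"tz":0,"jaw":0},
    {"wx":0,"wy":0,"wz":0,"tx":25,"ty":0,"tz":0,"jaw":0},
    {"wx":0,"wy":0,"wz":0,"tx":25,"ty":0,"tz":0,"jaw":0},
    {"wx":0,"wy":0,"wz":0,"tx":0,"ty":0,"tz":0,"jaw":0},
  ],
)

```text
time: 15.95
position: [0.6225, -0.0949, 0.105]
orientation: [1.595, 1.564, 3.101]
force: [0.5, 0.0, -0.1]
gripper_width: 0.0428
```

Run:
```python
from h import *
st();togo([.6259,-.0952,.047])
f=manip.grab_frame("wrist");cv2.imwrite("pics/w5.png",f["image"]);print(proj(f,[.6259,-.0952,.079]))
```

```text
t 15.95 p [ 0.6225 -0.0949  0.105 ] zyaw 86.3 F [ 0.5  0.  -0.1] q [ 0.1   0.49 -0.07  1.81  0.05  0.85  1.52] w 0.043
[[-0.006 -0.998  0.065]
 [ 0.     0.065  0.998]
 [-1.     0.006 -0.   ]]
tool mm to [0.6259, -0.0952, 0.047] [58.  -3.8 -0.1]
[321.08756019 240.68607268]
```

View pics/w5.png

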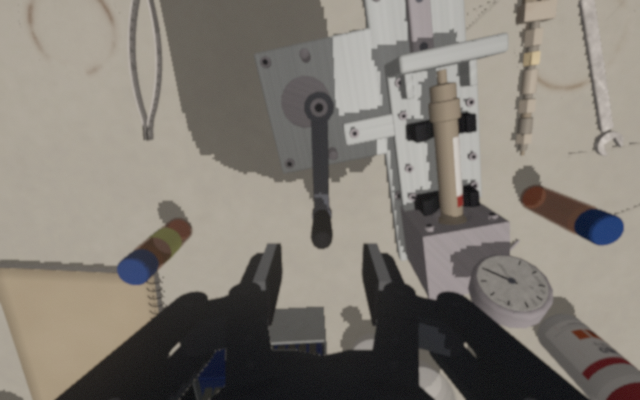

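The handle top at (322,240) is between the fingers and clear of the block and gauge. I'll descend and swing back.

Emit:
servo_tool(
  rows=[
    {"wx":0,"wy":0,"wz":0,"tx":29,"ty":-2,"tz":0,"jaw":0},
    {"wx":0,"wy":0,"wz":0,"tx":29,"ty":-2,"tz":0,"jaw":0},
    {"wx":0,"wy":0,"wz":0,"tx":0,"ty":0,"tz":0,"jaw":0},
    {"wx":0.06,"wy":0,"wz":0,"tx":0,"ty":0,"tz":-4.8,"jaw":0},
    {"wx":0.06,"wy":0,"wz":0,"tx":0,"ty":0,"tz":-4.8,"jaw":0},
    {"wx":0.06,"wy":0,"wz":0,"tx":0,"ty":0,"tz":-4.8,"jaw":0},
    {"wx":0.06,"wy":0,"wz":0,"tx":0,"ty":0,"tz":-4.8,"jaw":0},
    {"wx":0.06,"wy":0,"wz":0,"tx":0,"ty":0,"tz":-4.8,"jaw":0},
    {"wx":0.06,"wy":0,"wz":0,"tx":0,"ty":0,"tz":-4.8,"jaw":0},
    {"wx":0.06,"wy":0,"wz":0,"tx":0,"ty":0,"tz":-4.8,"jaw":0},
  ],
)

```text
time: 17.0
position: [0.6218, -0.1273, 0.0535]
orientation: [-0.773, 1.569, 0.311]
force: [1.1, 1.8, -0.7]
gripper_width: 0.0427
```

Emit:
servo_tool(
  rows=[
    {"wx":0.08,"wy":0,"wz":0,"tx":0,"ty":0,"tz":-6.4,"jaw":0},
    {"wx":0.08,"wy":0,"wz":0,"tx":0,"ty":0,"tz":-6.4,"jaw":0},
    {"wx":0.08,"wy":0,"wz":0,"tx":0,"ty":0,"tz":-6.4,"jaw":0},
    {"wx":0.08,"wy":0,"wz":0,"tx":0,"ty":0,"tz":-6.4,"jaw":0},
    {"wx":0.08,"wy":0,"wz":0,"tx":0,"ty":0,"tz":-6.4,"jaw":0},
    {"wx":0.08,"wy":0,"wz":0,"tx":0,"ty":0,"tz":-6.4,"jaw":0},
    {"wx":0.08,"wy":0,"wz":0,"tx":0,"ty":0,"tz":-6.4,"jaw":0},
    {"wx":0.08,"wy":0,"wz":0,"tx":0,"ty":0,"tz":-6.4,"jaw":0},
    {"wx":0.08,"wy":0,"wz":0,"tx":0,"ty":0,"tz":-6.4,"jaw":0},
    {"wx":0.08,"wy":0,"wz":0,"tx":0,"ty":0,"tz":-6.4,"jaw":0},
  ],
)

```text
time: 18.0
position: [0.5756, -0.1689, 0.0535]
orientation: [-0.083, 1.568, 0.2]
force: [3.9, 0.6, -0.8]
gripper_width: 0.0425
```

Run:
```python
from h import *
st();p=manip.get_obs()["position"][:2]-[.546,-.0905];print(np.hypot(*p),np.degrees(np.arctan2(p[1],p[0])))
```

```text
t 18.0 p [ 0.5756 -0.1689  0.0535] zyaw 16.2 F [ 3.9  0.6 -0.8] q [-0.01  0.53  0.25  1.93 -0.19  0.71  0.63] w 0.043
[[ 0.003 -0.279  0.96 ]
 [ 0.001  0.96   0.279]
 [-1.    -0.     0.003]]
0.08381925101906755 -69.29364527913349
```

Emit:
servo_tool(
  rows=[
    {"wx":0.1,"wy":0,"wz":0,"tx":2,"ty":0,"tz":-8,"jaw":0},
    {"wx":0.1,"wy":0,"wz":0,"tx":2,"ty":0,"tz":-8,"jaw":0},
    {"wx":0.1,"wy":0,"wz":0,"tx":0,"ty":0,"tz":-8,"jaw":0},
    {"wx":0.1,"wy":0,"wz":0,"tx":0,"ty":0,"tz":-8,"jaw":0},
    {"wx":0.1,"wy":0,"wz":0,"tx":0,"ty":0,"tz":-8,"jaw":0},
    {"wx":0.1,"wy":0,"wz":0,"tx":0,"ty":0,"tz":-8,"jaw":0},
    {"wx":0.1,"wy":0,"wz":0,"tx":0,"ty":0,"tz":-8,"jaw":0},
    {"wx":0.1,"wy":0,"wz":0,"tx":0,"ty":0,"tz":-8,"jaw":0},
    {"wx":0.1,"wy":0,"wz":0,"tx":0,"ty":0,"tz":-8,"jaw":0},
    {"wx":0.1,"wy":0,"wz":0,"tx":0,"ty":0,"tz":-8,"jaw":0},
  ],
)

```text
time: 19.0
position: [0.5, -0.1569, 0.0494]
orientation: [0.877, 1.567, 0.159]
force: [1.3, -4.6, 1.5]
gripper_width: 0.0426
```

Run:
```python
from h import *
st();p=manip.get_obs()["position"][:2]-[.546,-.0905];print(np.hypot(*p),np.degrees(np.arctan2(p[1],p[0])))
```

```text
t 19.0 p [ 0.5    -0.1569  0.0494] zyaw -41.2 F [ 1.3 -4.6  1.5] q [-0.23  0.48  0.51  2.11 -0.39  0.64 -0.17] w 0.043
[[ 0.004  0.658  0.753]
 [ 0.001  0.753 -0.658]
 [-1.     0.003  0.002]]
0.08079470852339804 -124.7392345445306
```

Emit:
servo_tool(
  rows=[
    {"wx":0.08,"wy":0,"wz":0,"tx":0,"ty":0,"tz":-6.4,"jaw":0},
    {"wx":0.08,"wy":0,"wz":0,"tx":0,"ty":0,"tz":-6.4,"jaw":0},
    {"wx":0.08,"wy":0,"wz":0,"tx":0,"ty":0,"tz":-6.4,"jaw":0},
    {"wx":0.08,"wy":0,"wz":0,"tx":0,"ty":0,"tz":-6.4,"jaw":0},
    {"wx":0.08,"wy":0,"wz":0,"tx":0,"ty":0,"tz":-6.4,"jaw":0},
    {"wx":0.06,"wy":0,"wz":0,"tx":0,"ty":0,"tz":-4.8,"jaw":0},
  ],
)

```text
time: 19.6
position: [0.477, -0.1276, 0.049]
orientation: [1.714, 1.568, 0.536]
force: [-0.9, -3.9, 0.9]
gripper_width: 0.0426
```

Emit:
servo_tool(
  rows=[
    {"wx":0.03,"wy":0,"wz":0,"tx":0,"ty":0,"tz":-2.4,"jaw":0},
    {"wx":0.03,"wy":0,"wz":0,"tx":0,"ty":0,"tz":-2.4,"jaw":0},
    {"wx":0.03,"wy":0,"wz":0,"tx":0,"ty":0,"tz":-2.4,"jaw":0},
    {"wx":0.03,"wy":0,"wz":0,"tx":0,"ty":0,"tz":-2.4,"jaw":0},
  ],
)

```text
time: 20.0
position: [0.4732, -0.1186, 0.0477]
orientation: [1.698, 1.57, 0.402]
force: [1.5, -2.9, 2.2]
gripper_width: 0.043
```

Run:
```python
from h import *
st();p=manip.get_obs()["position"][:2]-[.546,-.0905];print(np.hypot(*p),np.degrees(np.arctan2(p[1],p[0])))
```

```text
t 20.0 p [ 0.4732 -0.1186  0.0477] zyaw -74.2 F [ 1.5 -2.9  2.2] q [-0.44  0.48  0.68  2.2  -0.52  0.63 -0.68] w 0.043
[[ 0.001  0.962  0.272]
 [ 0.     0.272 -0.962]
 [-1.     0.001 -0.   ]]
0.07803165409768138 -158.88242961419422
```

Remaining: about 5°. Creeping to the stop.

Emit:
servo_tool(
  rows=[
    {"wx":0.02,"wy":0,"wz":0,"tx":0,"ty":0,"tz":-2,"jaw":0},
    {"wx":0.02,"wy":0,"wz":0,"tx":0,"ty":0,"tz":-2,"jaw":0},
    {"wx":0.02,"wy":0,"wz":0,"tx":0,"ty":0,"tz":-2,"jaw":0},
  ],
)

```text
time: 20.3
position: [0.4724, -0.1148, 0.0477]
orientation: [0.541, 1.567, -0.815]
force: [9.9, -22.5, -6.9]
gripper_width: 0.0427
```

Emit:
servo_tool(
  rows=[
    {"wx":0,"wy":0,"wz":0,"tx":0,"ty":0,"tz":-2,"jaw":0},
    {"wx":0,"wy":0,"wz":0,"tx":0,"ty":0,"tz":-2,"jaw":0},
    {"wx":0,"wy":0,"wz":0,"tx":0,"ty":0,"tz":0,"jaw":0},
  ],
)

```text
time: 20.6
position: [0.4724, -0.1142, 0.0479]
orientation: [0.424, 1.561, -0.935]
force: [13.2, -37.0, -15.5]
gripper_width: 0.043
```

Emit:
servo_tool(
  rows=[
    {"wx":0,"wy":0,"wz":0,"tx":0,"ty":0,"tz":9,"jaw":0},
    {"wx":0,"wy":0,"wz":0,"tx":0,"ty":0,"tz":9,"jaw":0},
    {"wx":0,"wy":0,"wz":0,"tx":-36,"ty":0,"tz":0,"jaw":0},
    {"wx":0,"wy":0,"wz":0,"tx":-36,"ty":0,"tz":0,"jaw":0},
    {"wx":0,"wy":0,"wz":0,"tx":-40,"ty":0,"tz":0,"jaw":0},
    {"wx":0,"wy":0,"wz":0,"tx":-40,"ty":0,"tz":20,"jaw":0},
    {"wx":0,"wy":0,"wz":0,"tx":0,"ty":0,"tz":30,"jaw":0},
    {"wx":0,"wy":0,"wz":0,"tx":0,"ty":0,"tz":0,"jaw":0},
  ],
)

```text
time: 21.4
position: [0.4857, -0.1779, 0.2006]
orientation: [1.281, 1.568, -0.075]
force: [0.1, 0.3, -0.4]
gripper_width: 0.0429
```

Run:
```python
from h import *
st()
g=manip.grab_frame("wrist");f=manip.grab_frame("scene")
a=cv2.resize(f["image"][165:240,270:370],(800,600),interpolation=cv2.INTER_CUBIC)
cv2.imwrite("pics/s6.png",a);cv2.imwrite("pics/w6.png",g["image"])
h=lambda d:[.546+.08*np.cos(np.radians(d)),-.0905+.08*np.sin(np.radians(d)),.079]
for d in(206.6,216.6):print(proj(g,h(d)),(proj(f,h(d))-[270,165])*8)
```

```text
t 21.4 p [ 0.4857 -0.1779  0.2006] zyaw -77.7 F [ 0.1  0.3 -0.4] q [-0.55  0.29  0.93  2.03 -0.28  0.96 -0.83] w 0.043
[[ 0.003  0.977  0.213]
 [-0.     0.213 -0.977]
 [-1.     0.002  0.001]]
[265.29935753 189.38802983] [659.8659254 119.5332968]
[279.26143478 184.59455321] [654.74749496  94.63352239]
```

View pics/w6.png

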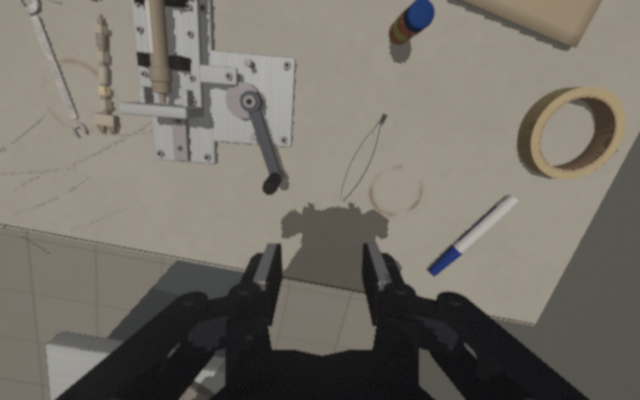

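View pics/s6.png

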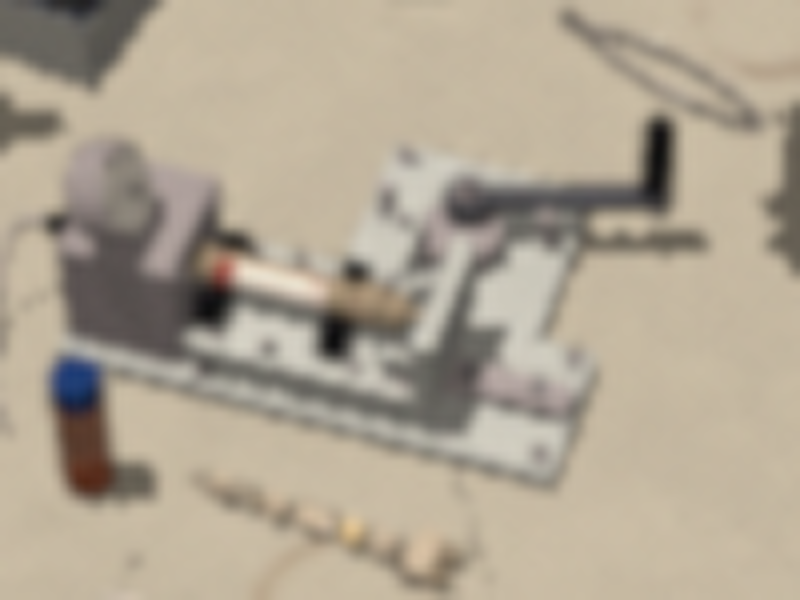

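Both pictures show the nose in the port, the carriage home and the eccentric behind the roller. The handle top in the scene crop is at (658,122), against a predicted (660,120) for the closed stop. The bystanders are where they were and the arm is clear, so I'm handing in.

```bash
python3 -c "
from plant import manip
print(manip.job_done())"
```

```text
the job is handed in; nothing more can be done
None
```

The column is seated in the port and locked, and I handed the job in after about 21.5 s of robot time. No verdict came back.

1. **Opening:** I swung the lever round to its open stop. It held there at about 30 N with no further motion.
2. **Pushing home:** I pushed the carriage forward with shut fingers until it stopped at 35 N. That was after about 50 mm by the arm's position, against the stated 51 mm.
3. **Closing:** I swung the lever back until it held at 37 N along the push direction (about 42 N in all at the wrist) with no further motion. Those forces were all at the fingertips.

**Last checks:** the final pictures show the nose in the port block, the column in its V supports and the eccentric behind the roller. The bystanders in view looked unmoved; I did not measure them. The arm was clear, with no contact force.

**Disagreement:** readings of the final lever angle differ by a few degrees. In world angle, the scene camera gives about 207°, the finger contact about 208° and the wrist camera about 211°. The closed stop should be near 207°, so I trusted the hard stop.

I viewed 11 pictures, one over the budget.

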